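Clamp a headlamp in the polishing cradle with its draw latch

TASK

Clamp the headlamp in its cradle ready for polishing: slide the loose jaw up until it is snug against the lamp and the lamp against the fixed jaw, swing the latch's wire loop over and down behind the keeper on the jaw, then press the lever over and fully down so that it locks over centre. Do not lift or tip the lamp, and leave the other things on the table where they are.

Things in the scene. Friction and masses are not known exactly. Their poses are not given: they have to be found in the camera images.
- cradle: fixed clamping cradle: plywood board 215 (x) x 300 (y) x 12 mm thick, screwed down. Origin: underside, on the table; board spans x -111..+104, y -150..+150. Its own y runs along the clamp, from the fixed jaw towards the sliding jaw; its own x runs across, from the lamp row (x about -50) to the latch row (x = +55). Its top is z = 12 mm. Fixed aluminium jaw with rubber face at x -100..0, y -92..-60, top z 58.
- lamp: rectangular headlamp lying lens up on the board between the two jaws, loose, about 0.45 kg; origin centre of underside. Chrome rim 100 mm along its own y, 86 mm along x, at heights 30..46; lens to 52. It slides on the board and is pushed along by the jaw.
- jaw (a joint): sliding aluminium jaw, metres: 0 = its rubber pad just meets the lamp when the lamp stands against the fixed jaw; grows as the jaw moves away along cradle +y, to 0.055. Slides stiffly (about 3 N friction), stays where left, no spring. With the lever open, the loop reaches over the keeper only when this is below about 0.006.
- jaw_back (a point): a point on the upright back face (facing cradle +y) of the tall part of the sliding jaw, to push on: the face spans cradle x -100..+5 (the point is at cradle x -30), z 16..60 (the point is at z 40). Moves with the jaw.
- pad: rubber-faced sprung pad of the sliding jaw that presses on the lamp, 100 x 38 mm; origin at the middle of its face towards the lamp; gives by up to 9 mm, 3 N per mm
- keeper (a point): the keeper, a dark steel hook 34 mm wide on the sliding jaw in the latch row (cradle x 55). The point is where the loop's cross-bar belongs: on the post's upright back face (facing cradle +y), 34 mm above the table, with the bar's centre 4 mm further along +y. A lip above overhangs 4 mm in +y at heights 46..52; a narrow ledge below (14 mm wide, top at height 30) sticks out 30 mm in +y and carries the bar. Axes parallel to the cradle's.
- lever (a joint): draw-latch lever, steel, 95 mm long, 24 wide (34 at the tip), 6 to 8 mm thick, rad: 0 = open stop, leaning towards the keeper at 1.0 rad above cradle +y; grows as it swings up, over (upright at 0.57) and down on the far side; fully closed = 2.17 against its stop, lying flat towards cradle -y. Stays where left (about 1 N at the tip); while hooked, closing it takes up to about 5 N at the tip, and it goes over centre just before flat.
- lever_hinge (a point): fixed hinge axis of the lever (axis along cradle x), 45 mm above the table, cradle (55, -11.5)
- lever_tip (a point): middle of the lever's free end, 95 mm from the hinge; its own y points outward along the lever
- bail (a joint): the steel wire loop (bail) of the latch, pivoted on the lever 20 mm from the lever's hinge (8 degrees ahead of the lever's middle line), rad: 0 = thrown back on its stop, 0.85 rad further back than the lever; grows as the loop swings over towards the keeper and down. Its elevation above cradle +y is 1.85 + lever - bail. Nearly free: past upright it falls by its own weight. It rests on the keeper's ledge when hooked.
- bail_bar (a point): middle of the loop's cross-bar (8 mm thick, along cradle x), 114 mm from its pivot; loop is 60 mm wide between wire centres, of 7 mm wire
- bail_tab (a point): middle of the flat finger tab beyond the cross-bar, 134 mm from the pivot: 20 mm wide (along cradle x), 34 mm long, 7 mm thick; the loop may be pinched here across its width or pushed
- spray_can: bystander: dark spray can with red cap, radius 32, 190 tall, upright (mm); origin at its underside
- thinner: bystander: bottle with yellow label and red cap, radius 36, 150 tall, upright (mm); origin at its underside
- screwdriver: bystander: screwdriver lying flat; about 200 mm long
- wrench: bystander: flat wrench lying flat; about 200 mm long
- round_lamp: bystander: small round chrome lamp, radius 42, 40 tall (mm); origin at its underside
- strap: bystander: dark flat metal strap 90 x 24, 6 thick with a nut on it (mm); origin at its underside
- mirror: bystander: chrome mirror housing, 130 x 90, 36 tall (mm); origin at its underside
- red_bowl: bystander: red plastic bowl, rim radius 60, 50 tall (mm); origin at its underside
Things that resemble listed ones, but are neither listed nor needed, are in the scene too. Leave any blue or purple look-alike of the lamp alone.

How it is judged:
On the way, in this order (a step that is already met when the one before it is completed fails the run):
1. the sliding jaw has been pushed up to the lamp (value of joint jaw below 0.008 m), for 0.2 s.
2. the loop lies behind the keeper, under its lip, the lever still open (y of bail_bar in the frame of keeper between 0 and 0.03 m and z of bail_bar in the frame of keeper between -0.008 and 0.01 m and value of joint lever below 1.6 rad), for 0.2 s.
At the end, for the whole second after the job is handed in: Lever fully down (above 2.08 rad); cross-bar 0 to 30 mm behind the keeper's post and -8 to +10 mm in height from the keeper point; jaw joint below 0; lamp flat (tilt under 0.08 rad, under 6 mm off the board) and still; the pad presses it with over 6 N (value of joint lever above 2.08 rad and y of bail_bar in the frame of keeper between 0 and 0.03 m and z of bail_bar in the frame of keeper between -0.008 and 0.01 m and value of joint jaw below 0 m and contact force between pad and lamp above 6 N and angle between lamp's own z axis and vertical below 0.08 rad and z of lamp in the frame of cradle below 0.018 m and linear speed of lamp below 0.02 m/s); the robot touches nothing.
It fails at once if the lamp is tipped or lifted (over 0.25 rad or 20 mm) (angle between lamp's own z axis and vertical above 0.25 rad or z of lamp in the frame of cradle above 0.032 m).
It fails at once if one of the other things is moved by more than 30 mm (distance of any of spray_can, thinner, screwdriver, wrench, round_lamp, strap, mirror, red_bowl from where it was at the start of the episode above 0.03 m).
It also fails if it takes over 64 s, if anything falls off the work surface, if the arm or the gripper's body presses on something with over 40 N, if the wrist force passes 120 N, or if a joint passes its speed limit or range.

ROBOT

A 7-joint arm with a two-finger parallel gripper is mounted at the origin on the work surface. World frame = base frame: x ahead of the robot, y to its left, z up, the work surface at z = 0. Lengths are in m, angles in rad, forces in N, time in s.
With the tool pointing down it reaches from about 0.4 to 0.85 m from the base axis. Payload 10.4 kg.
Tool frame: the origin (TCP) lies on the mounting face of the last link; the fingertips stand r.tips_ahead ahead of it and the grasp point (between the pads) lies 164 mm ahead of it (r.tips_ahead is the distance from the TCP to the fingertips, in m); z points along the fingers, y is the line along which they close (so a half turn about z gives the same grasp; the last joint's range is limited). The gripper opens to 87 mm and grips with 3 to 60 N. Pads are 19 mm wide; open, the fingers measure 117 mm over their backs; the gripper's body (75 mm by 190 mm) begins 51 mm behind the grasp point.
Start: joints at [-1.328, 0.332, -0.065, 1.46, 0.022, 1.35, -0.088], TCP at [0.164, 0.603, 0.405] pointing down, gripper open.
Joint ranges: [-2.6, 2.6], [-0.5, 2.12], [-1.47, 1.34], [0.16, 2.42], [-1.27, 4.41], [0.06, 2.06], [-2.6, 2.6]. Speed limits (rad/s): [2.22, 2.22, 2.79, 2.79, 3.14, 3.14, 3.14].

INTERFACE

Orientations are given as a unit quaternion [x, y, z, w].
In Python, from bench import telemetry, imaging, job, r gives the robot as it stands.
- The arm moves only by the tool move_arm, never from a script. Its argument "steps" is a list of rows, each an object of numbers: "dx", "dy", "dz": the shift along the tool's x, y, z in cm; "spin": the turn about the tool's z in rad. In form: [{"dx": .., "dy": .., "dz": .., "spin": ..}, ...]. A call has 1 to 12 rows; each row shifts and turns the commanded pose from where the row before left it, along the tool's axes as they then stand; what a row does not reach is not made up. A row lasts 1/10 s, in which the tool goes at most 50 mm and 8.59 degrees, less where a joint would pass 70% of its speed; a pose out of reach is approached as far as the arm can. A call with a gripper value outside its range is refused whole. "claw" is the finger opening in cm, from 0 to 8.7, set as the call begins (left out, the last holds). The fingers move at their own pace and stop on an object; "squeeze" is the grip in N (left out, the last holds). Time passes only in rows, so rows that do not move let the fingers close. It gives the time, the measured TCP pose, the force, the opening and the grip force at its end, in the units of the state.
- telemetry.read_state(): the state, without advancing time (a new reading comes with each control period).
- imaging.camera(name): name is "side" or "top"; returns a dict with "img" (384x512x3 uint8, red, green, blue), "camera_matrix" (3x3 intrinsics, pixels), "D" ([k1, k2, p1, p2, k3] as OpenCV has them; the pictures are not rectified), "R" (3x3) and "t" (3): a world point X has camera coordinates R X + t. Camera axes: x right, y down, z forward; pixel columns grow to the right and rows downward; lengths in m; the calibration is good to about 2 mm. A picture is of the moment at which its call begins. There is no depth.
- job.close_job(): hands the job in; it is judged then, once.
The state is a dict: "time": time; "joint_positions": joint angles; "joint_vel": joint speeds; "joint_torque": joint torques, N m; "ee_pos": TCP position; "eef_rot": TCP orientation; "ft_force": force on the tool from outside, world axes, zero at the start; "torque": the same for the moment, N m; "width": finger opening in m; "grip_force": force on a finger pad.
Only numpy, scipy, OpenCV 4.12 (cv2) and the standard library are available. Lean on these libraries where they do the work, as an engineer would, in place of code of your own. Each camera call takes 0.05 s, during which the arm holds its last target. There are 200 camera calls.

## Working session

There is one attempt and no reset: what is moved stays moved. The work goes in short steps, Python scripts to look and compute and a tool call to move; the robot and the scene stay as the last step left them, time stands still between calls to the robot, and variables do not carry over. Pictures are saved under pics/ and viewed, at most 10 in all, crops included, and the job is handed in when it is done.

Besides the shell and the picture viewer there is one more tool, called by a JSON object that holds its "method" and its "body". move_arm: Moves the arm, as the interface text tells. Its arguments: {"type":"object","properties":{"steps":{"type":"array","items":{"type":"object","properties":{"dx":{"type":"number"},"dy":{"type":"number"},"dz":{"type":"number"},"spin":{"type":"number"}}}},"claw":{"type":"number"},"squeeze":{"type":"number"}},"required":["steps"]}

```bash
ls; mkdir -p pics
python3 - <<'E'
from bench import telemetry, imaging, job, r
import cv2,numpy as np
for n in("side","top"):
    c=imaging.camera(n); cv2.imwrite(f"pics/{n}0.png",cv2.resize(c["img"][:,:,::-1],(800,600),interpolation=cv2.INTER_CUBIC))
    np.savez(f"{n}.npz",**{k:np.array(v) for k,v in c.items()})
    print(n,c["camera_matrix"],c["D"],c["R"],c["t"])
print(r.tips_ahead,telemetry.read_state())
E
```

```text
pics
side [[373.13116943   0.         255.9050785 ]
 [  0.         373.13116943 189.01432544]
 [  0.           0.           1.        ]] [-0.07388878  0.          0.          0.          0.        ] [[ 0.93140287 -0.36389622 -0.00826013]
 [-0.21034999 -0.51959944 -0.82811189]
 [ 0.29705483  0.77304331 -0.56050198]] [-0.48682437  0.22550032  0.98013403]
top [[488.86770047   0.         246.73746225]
 [  0.         488.86770047 200.58990324]
 [  0.           0.           1.        ]] [-0.07533933  0.          0.          0.          0.        ] [[ 0.01236558 -0.99976435 -0.01784179]
 [-0.98778691 -0.00944195 -0.15552452]
 [ 0.15531941  0.01954704 -0.98767089]] [0.02035012 0.53385771 1.6419314 ]
0.1822 {'time': 0.1, 'joint_positions': array([-1.32763284,  0.33280378, -0.06471094,  1.46086654,  0.02157885,
        1.34989286, -0.08847415]), 'joint_vel': array([-0.00040269, -0.00255092, -0.00017733, -0.00242887,  0.00044398,
       -0.000191  , -0.00014445]), 'joint_torque': array([ 1.06430787e-03, -6.24546576e+01,  2.42284167e-02, -3.90709233e+01,
       -6.15082355e-02,  3.65890854e-02,  3.58947159e-05]), 'ee_pos': array([0.16410716, 0.60294848, 0.40403203]), 'eef_rot': array([ 1.32465751e-01,  9.91187378e-01, -6.34462623e-04, -6.77885046e-05]), 'ft_force': array([ 0.55630749, -1.08444063,  0.19596522]), 'torque': array([ 0.03982995, -0.00254967,  0.00204866]), 'grip_force': 0.0, 'width': 0.08695218704006845}
```

View pics/side0.png

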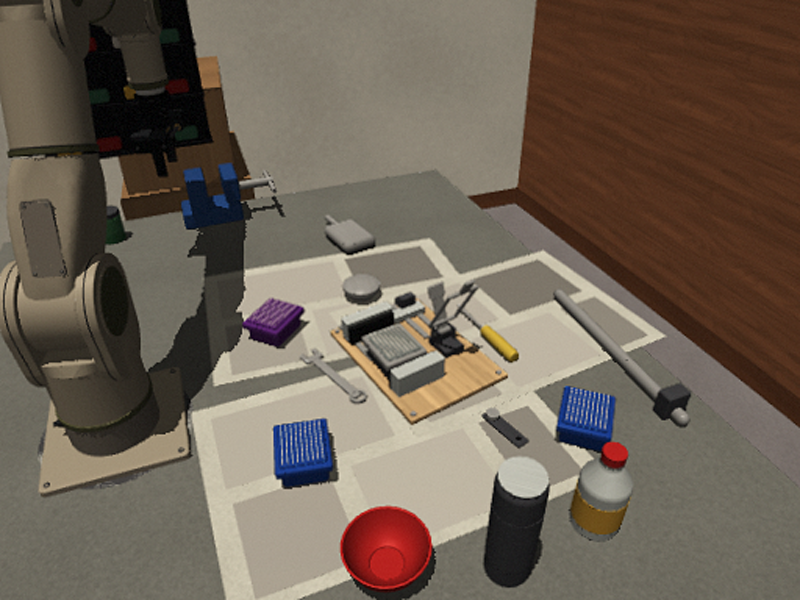

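View pics/top0.png

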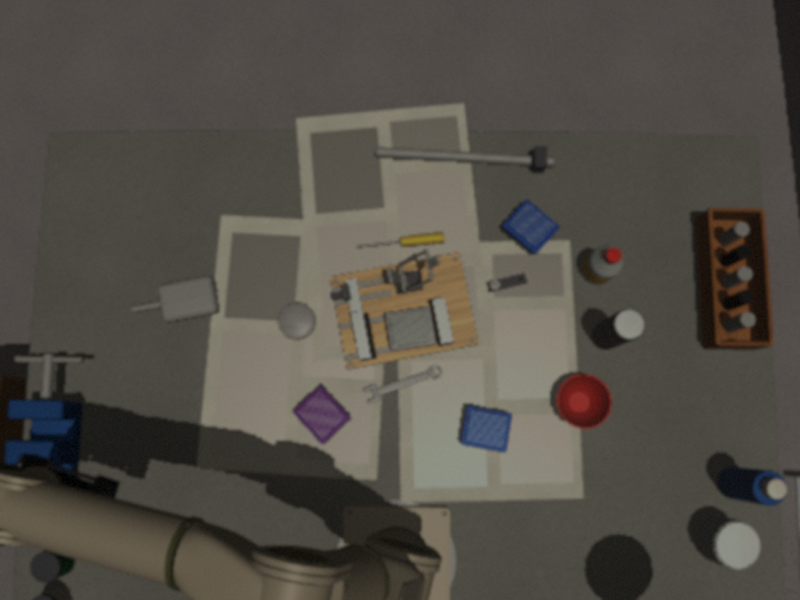

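The side view shows the cradle at about (420,360), with the sliding jaw at its far left end and the loop standing up. In the top view the board corners are near (333,278), (461,253), (477,346) and (347,368).

```bash
cat > h.py <<'E'
import numpy as np,cv2
from scipy.optimize import least_squares
C={n:dict(np.load(f"{n}.npz")) for n in("side","top")}
def proj(n,P):
    c=C[n];return cv2.projectPoints(np.atleast_2d(P).astype(float),cv2.Rodrigues(c["R"])[0],c["t"],c["camera_matrix"],c["D"])[0][:,0]
def ray(n,uv,z):
    c=C[n];p=cv2.undistortPoints(np.array([[uv]],float),c["camera_matrix"],c["D"])[0,0]
    d=c["R"].T@np.array([*p,1]);o=-c["R"].T@c["t"];return o+d*(z-o[2])/d[2]
def w(pose,P):
    x,y,a=pose;R=np.array([[np.cos(a),-np.sin(a),0],[np.sin(a),np.cos(a),0],[0,0,1]])
    return np.atleast_2d(P)@R.T+[x,y,0]
E
python3 - <<'E'
from h import *
# top: TL=(+x,+y) TR=(+x,-y) BR=(-x,-y) BL=(-x,+y)
B=np.array([[.104,.15,.012],[.104,-.15,.012],[-.111,-.15,.012],[-.111,.15,.012]])
px=np.array([[333,278],[461,253],[477,346],[347,368]])*.64
for p in px: print(ray("top",p,.012).round(4))
s=least_squares(lambda v:(proj("top",w(v,B))-px).ravel(),[.5,0,0]);print(s.x,s.fun.round(1))
print((proj("side",w(s.x,B))/.64).round())
for n,(x0,y0,x1,y1) in {"side":(205,165,335,275),"top":(200,150,320,245)}.items():
    im=C[n]["img"][y0:y1,x0:x1,::-1]; k=6
    cv2.imwrite(f"pics/{n}c.png",cv2.resize(im,None,fx=k,fy=k,interpolation=cv2.INTER_CUBIC))
E
```

```text
[0.6184 0.1468 0.012 ]
[ 0.6789 -0.1429  0.012 ]
[ 0.4668 -0.1779  0.012 ]
[0.4147 0.1109 0.012 ]
[ 0.54823671 -0.0150749   0.18390987] [-1.3 -1.3  0.2  0.3  1.4  0.1 -0.4  0.9]
[[417. 298.]
 [507. 376.]
 [408. 422.]
 [329. 330.]]
```

View pics/sidec.png

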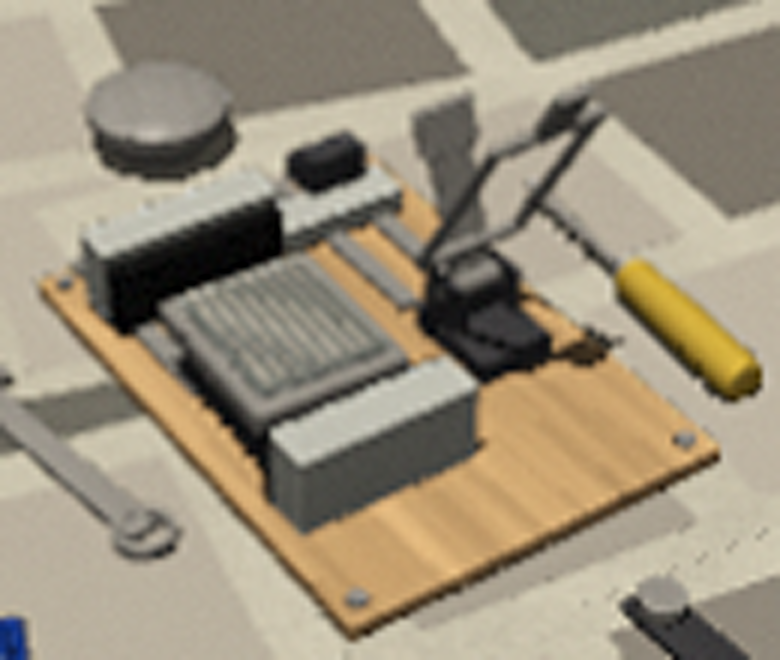

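View pics/topc.png

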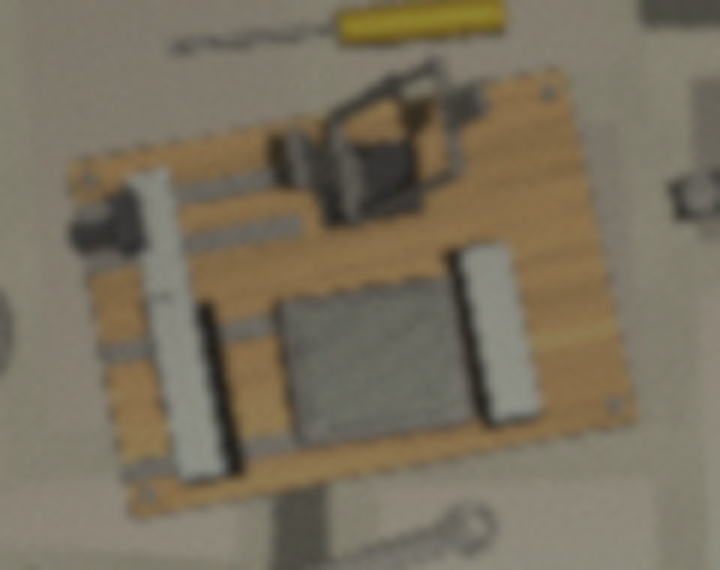

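The crops show the open jaw at the +y end, the lamp almost against the fixed jaw, the lever leaning towards the keeper, and the loop thrown back. I'll refine the pose and work out the targets.

Run:
```python
from h import *
B=np.array([[.104,.15,.012],[.104,-.15,.012],[-.111,-.15,.012],[-.111,.15,.012]])
pt=np.array([[72,163],[565,70],[635,420],[132,515]])/6+[200,150]-.4
ps=np.array([[718,457],[352,632],[42,284]])/6+[205,165]-.4
f=lambda v:np.r_[(proj("top",w(v,B))-pt).ravel(),(proj("side",w(v,B[1:]))-ps).ravel()]
s=least_squares(f,[.5,0,0.1]);v=s.x;print(v.round(4),s.fun.round(1)); np.save("pose.npy",v)
def inv(P): return w([0,0,-v[2]],P-np.array([v[0],v[1],0]))[0]
def T(q,z): return (inv(ray("top",np.array(q)/6+[200,150]-.4,z))*1000).round(1)
def S(q,z): return (inv(ray("side",np.array(q)/6+[205,165]-.4,z))*1000).round(1)
print("jaw back top edge",T((152,330),.06),T((186,478),.06),S((84,238),.06),S((260,173),.06))
print("pad",T((215,310),.06),T((240,470),.06))
print("lamp",T((278,300),.046),T((297,440),.046),T((478,415),.046))
print("fixed",T((460,250),.058),T((520,418),.058))
print("keeper",T((72,235),.052),S((325,155),.052))
print("bar",T((455,180),.173),T((437,65),.173),"tab",T((463,100),.2)); print("levertip",T((285,160),.125),S((445,105),.125))
for n,P in dict(back=[-.04,.17,.0],tab=[.055,-.08,0],lev=[.055,.075,0],end=[.055,-.085,0]).items(): print(n,w(v,P).round(4))
```

```text
[ 0.5511 -0.0135  0.1934] [-0.4 -0.5  0.7 -0.2  1.   0.7  0.1  0.5  1.1 -1.2 -0.5 -0.2 -0.7 -0.8]
jaw back top edge [-12.4 118.   60. ] [-98.9 113.8  60. ] [-101.1  109.8   60. ] [  3.7 110.4  60. ]
pad [-7.6 80.8 60. ] [-100.    83.1   60. ]
lamp [-6.3 44.5 46. ] [-87.5  48.3  46. ] [-92.2 -55.5  46. ]
fixed [  1.2 -62.6  58. ] [-99.5 -77.7  58. ]
keeper [ 51.5 154.   52. ] [ 47.8 115.7  52. ]
bar [ 19.7 -58.6 173. ] [ 83.2 -61.  173. ] tab [ 55.9 -68.7 200. ]
levertip [ 57.   27.4 125. ] [ 63.9  30.1 125. ]
back [[0.4791 0.1456 0.    ]]
tab [[ 0.6204 -0.0814  0.    ]]
lev [[0.5906 0.0707 0.    ]]
end [[ 0.6214 -0.0863  0.    ]]
```

{"method": "move_arm", "body": {"claw": 0, "squeeze": 20, "steps": [{"spin": -0.115},{"spin": -0.115},{"spin": -0.115},{"spin": -0.114},{"dx": -1.4,"dy": -3.3},{"dx": -1.4,"dy": -3.3},{"dx": -1.4,"dy": -3.3},{"dx": -1.4,"dy": -3.3},{"dx": -1.4,"dy": -3.3},{"dx": -1.4,"dy": -3.3},{"dx": -1.4,"dy": -3.3},{"dx": -1.4,"dy": -3.3}]}}

```text
$.steps[0]: bad value
```

```bash
cat > st.py <<'E'
from h import *
from bench import telemetry
from scipy.spatial.transform import Rotation as R
v=np.load("pose.npy"); s=telemetry.read_state()
P=s["ee_pos"].copy(); c=w([0,0,-v[2]],P-np.array([v[0],v[1],0]))[0]; c[2]-=.1822
print("t",s["time"],"tip cradle mm",(c*1000).round(1),"F(cradle)",w([0,0,-v[2]],s["ft_force"])[0].round(1),"w",round(s["width"],4))
M=R.from_quat(s["eef_rot"]).as_matrix();print("tool y ang vs cradle y",round(np.arctan2(M[1,1],M[0,1])-np.pi/2-v[2],4))
E
python3 st.py
```

```text
t 0.1 tip cradle mm [-261.3  679.3  221.8] F(cradle) [ 0.3 -1.2  0.2] w 0.087
tool y ang vs cradle y -0.4591
```

{"method": "move_arm", "body": {"claw": 0, "squeeze": 20, "steps": [{"dx": 0,"dy": 0,"dz": 0,"spin": -0.115},{"dx": 0,"dy": 0,"dz": 0,"spin": -0.115},{"dx": 0,"dy": 0,"dz": 0,"spin": -0.115},{"dx": 0,"dy": 0,"dz": 0,"spin": -0.114},{"dx": -1.4,"dy": -3.3,"dz": 0,"spin": 0},{"dx": -1.4,"dy": -3.3,"dz": 0,"spin": 0},{"dx": -1.4,"dy": -3.3,"dz": 0,"spin": 0},{"dx": -1.4,"dy": -3.3,"dz": 0,"spin": 0},{"dx": -1.4,"dy": -3.3,"dz": 0,"spin": 0},{"dx": -1.4,"dy": -3.3,"dz": 0,"spin": 0},{"dx": -1.4,"dy": -3.3,"dz": 0,"spin": 0},{"dx": -1.4,"dy": -3.3,"dz": 0,"spin": 0}]}}

```text
time: 1.3
ee_pos: [0.3254, 0.364, 0.4045]
eef_rot: [-0.096, 0.995, -0.0, -0.0]
ft_force: [1.3, 0.9, 0.4]
width: 0.0026
grip_force: 0.0
```

```bash
python3 st.py
```

```text
t 1.3 tip cradle mm [-149.   413.9  222.3] F(cradle) [1.5 0.6 0.4] w 0.0026
tool y ang vs cradle y -0.0002
```

{"method": "move_arm", "body": {"steps": [{"dx": -1.4,"dy": -3.2,"dz": 0,"spin": 0},{"dx": -1.4,"dy": -3.2,"dz": 0,"spin": 0},{"dx": -1.4,"dy": -3.2,"dz": 0,"spin": 0},{"dx": -1.4,"dy": -3.2,"dz": 0,"spin": 0},{"dx": -1.4,"dy": -3.2,"dz": 0,"spin": 0},{"dx": -1.4,"dy": -3.2,"dz": 0,"spin": 0},{"dx": -1.4,"dy": -3.2,"dz": 0,"spin": 0},{"dx": -1.4,"dy": -3.2,"dz": 2,"spin": 0},{"dx": 0,"dy": 0,"dz": 3,"spin": 0},{"dx": 0,"dy": 0,"dz": 3,"spin": 0},{"dx": 0,"dy": 0,"dz": 3,"spin": 0},{"dx": 0,"dy": 0,"dz": 0,"spin": 0}]}}

```text
time: 2.5
ee_pos: [0.4824, 0.1353, 0.2911]
eef_rot: [-0.096, 0.995, -0.001, -0.003]
ft_force: [-0.4, 0.4, -0.5]
width: 0.0002
grip_force: 0.0
```

```bash
python3 st.py
python3 - <<'E'
from bench import imaging
import cv2
c=imaging.camera("side");cv2.imwrite("pics/s1.png",cv2.resize(c["img"][140:280,190:340,::-1],None,fx=5,fy=4.28*5/4.28,interpolation=cv2.INTER_CUBIC)[:600])
E
```

```text
t 2.5 tip cradle mm [-38.8 159.2 108.9] F(cradle) [-0.3  0.5 -0.5] w 0.0002
tool y ang vs cradle y -0.0003
```

{"method": "move_arm", "body": {"steps": [{"dx": 0,"dy": 0,"dz": 3,"spin": 0},{"dx": 0,"dy": 0,"dz": 3,"spin": 0},{"dx": 0,"dy": 0,"dz": 1.5,"spin": 0},{"dx": 0,"dy": -1.5,"dz": 0,"spin": 0},{"dx": 0,"dy": -1,"dz": 0,"spin": 0},{"dx": 0,"dy": -1,"dz": 0,"spin": 0},{"dx": 0,"dy": -0.8,"dz": 0,"spin": 0},{"dx": 0,"dy": -0.8,"dz": 0,"spin": 0},{"dx": 0,"dy": 0,"dz": 0,"spin": 0}]}}

```text
time: 3.45
ee_pos: [0.4942, 0.0847, 0.2204]
eef_rot: [-0.096, 0.995, 0.0, 0.001]
ft_force: [-0.2, 0.7, 0.1]
width: 0.0006
grip_force: 0.0
```

```bash
python3 st.py
```

```text
t 3.45 tip cradle mm [-37.  107.3  38.2] F(cradle) [-0.1  0.7  0.1] w 0.0006
tool y ang vs cradle y -0.0015
```

Run:
```python
from bench import imaging
import cv2
c=imaging.camera("side");cv2.imwrite("pics/s2.png",cv2.resize(c["img"][160:270,200:340,::-1],None,fx=5,fy=5,interpolation=cv2.INTER_CUBIC))
```

```text
(no output)
```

View pics/s2.png

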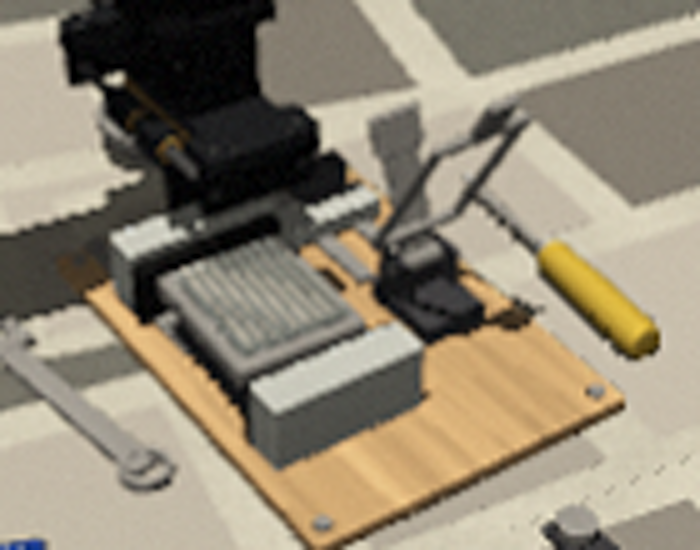

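The jaw is being pushed and its gap to the lamp is now about 15–20 mm. I'll keep pushing.

{"method": "move_arm", "body": {"steps": [{"dx": 0,"dy": -0.6,"dz": 0,"spin": 0},{"dx": 0,"dy": -0.6,"dz": 0,"spin": 0},{"dx": 0,"dy": -0.4,"dz": 0,"spin": 0},{"dx": 0,"dy": -0.3,"dz": 0,"spin": 0},{"dx": 0,"dy": 0,"dz": 0,"spin": 0},{"dx": 0,"dy": 0,"dz": 0,"spin": 0}]}}

```text
time: 4.1
ee_pos: [0.4973, 0.0671, 0.2197]
eef_rot: [-0.097, 0.995, 0.0, -0.0]
ft_force: [0.2, 4.2, 1.5]
width: 0.0007
grip_force: 2.1
```

```bash
python3 st.py
```

```text
t 4.1 tip cradle mm [-37.3  89.4  37.5] F(cradle) [1.  4.1 1.5] w 0.0007
tool y ang vs cradle y -0.0001
```

{"method": "move_arm", "body": {"steps": [{"dx": 0,"dy": -0.3,"dz": 0,"spin": 0},{"dx": 0,"dy": 0,"dz": 0,"spin": 0},{"dx": 0,"dy": 0,"dz": 0,"spin": 0}]}}

```text
time: 4.4
ee_pos: [0.4977, 0.0648, 0.2197]
eef_rot: [-0.097, 0.995, 0.001, -0.0]
ft_force: [-1.0, 7.2, 1.9]
width: 0.0002
grip_force: 3.4
```

{"method": "move_arm", "body": {"steps": [{"dx": 0,"dy": -0.3,"dz": 0,"spin": 0},{"dx": 0,"dy": 0,"dz": 0,"spin": 0},{"dx": 0,"dy": 0,"dz": 0,"spin": 0}]}}

```text
time: 4.7
ee_pos: [0.4982, 0.0629, 0.2197]
eef_rot: [-0.097, 0.995, 0.001, -0.0]
ft_force: [-1.3, 11.3, 1.7]
width: 0.0004
grip_force: 5.6
```

{"method": "move_arm", "body": {"steps": [{"dx": 0,"dy": -0.3,"dz": 0,"spin": 0},{"dx": 0,"dy": 0,"dz": 0,"spin": 0},{"dx": 0,"dy": 0,"dz": 0,"spin": 0}]}}

```text
time: 5.0
ee_pos: [0.4986, 0.061, 0.2197]
eef_rot: [-0.098, 0.995, 0.002, -0.0]
ft_force: [-3.0, 15.9, 3.0]
width: 0.0001
grip_force: 7.9
```

```bash
python3 st.py
```

```text
t 5.0 tip cradle mm [-37.2  83.2  37.5] F(cradle) [ 0.1 16.2  3. ] w 0.0001
tool y ang vs cradle y 0.0027
```

{"method": "move_arm", "body": {"steps": [{"dx": 0,"dy": 1,"dz": 0,"spin": 0},{"dx": 0,"dy": 1,"dz": 0,"spin": 0},{"dx": 0,"dy": 0,"dz": -4,"spin": 0},{"dx": 0,"dy": 0,"dz": -4,"spin": 0},{"dx": 0,"dy": 0,"dz": -4,"spin": 0},{"dx": 0,"dy": -1,"dz": -4,"spin": 0},{"dx": 0,"dy": -3,"dz": -4,"spin": 0},{"dx": 0,"dy": -4,"dz": 0,"spin": 0},{"dx": 0,"dy": -4,"dz": 0,"spin": 0},{"dx": -1,"dy": -4,"dz": 0,"spin": 0},{"dx": -3,"dy": -3,"dz": 0,"spin": 0},{"dx": -3,"dy": -2,"dz": 0,"spin": 0}]}}

```text
time: 6.2
ee_pos: [0.6046, -0.1181, 0.4199]
eef_rot: [-0.095, 0.996, -0.001, 0.0]
ft_force: [-0.5, 1.3, -0.2]
width: 0.0006
grip_force: 0.0
```

{"method": "move_arm", "body": {"steps": [{"dx": -2.2,"dy": 0,"dz": 0,"spin": 0},{"dx": 0,"dy": 0,"dz": 0,"spin": 0},{"dx": 0,"dy": 0,"dz": 0,"spin": 0}]}}

```text
time: 6.5
ee_pos: [0.6256, -0.1109, 0.4189]
eef_rot: [-0.096, 0.995, -0.0, -0.001]
ft_force: [-1.4, 0.4, 0.5]
width: 0.0002
grip_force: 0.0
```

```bash
python3 st.py
python3 - <<'E'
from h import *
from bench import imaging
v=np.load("pose.npy")
o=[]
for n in("side","top"):
    im=imaging.camera(n)["img"][:,:,::-1].copy()
    x0,y0=(210,135) if n=="side" else (200,140)
    k=4; im=cv2.resize(im[y0:y0+130,x0:x0+95 if n=="side" else x0+100],None,fx=k,fy=k,interpolation=cv2.INTER_CUBIC)
    o.append(im)
cv2.imwrite("pics/s3.png",np.hstack(o))
E
```

```text
t 6.5 tip cradle mm [  54.4 -109.9  236.7] F(cradle) [-1.3  0.7  0.5] w 0.0002
tool y ang vs cradle y -0.0009
```

View pics/s3.png

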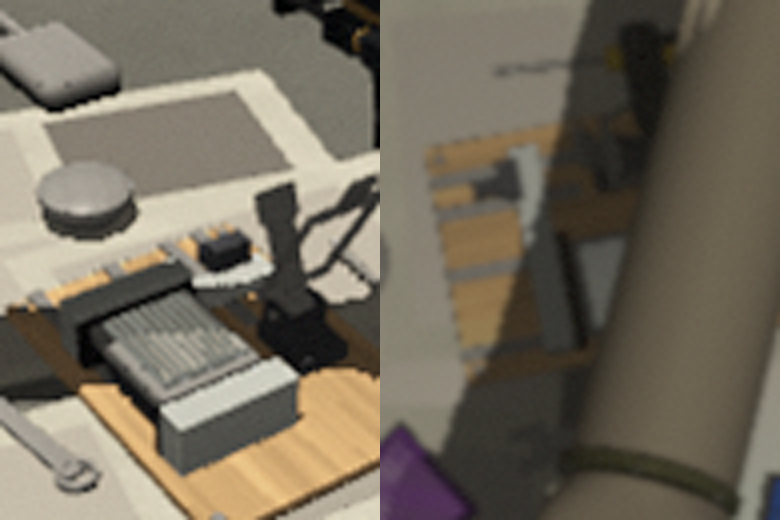

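The jaw now sits snug against the lamp. Next I lower behind the loop's tab and push it over.

{"method": "move_arm", "body": {"steps": [{"dx": 0,"dy": 0,"dz": 3,"spin": 0},{"dx": 0,"dy": 0,"dz": 3,"spin": 0},{"dx": 0,"dy": 1,"dz": 0,"spin": 0},{"dx": 0,"dy": 1,"dz": 0,"spin": 0},{"dx": 0,"dy": 1,"dz": 0,"spin": 0},{"dx": 0,"dy": 1,"dz": 0,"spin": 0},{"dx": 0,"dy": 1,"dz": 0,"spin": 0},{"dx": 0,"dy": 1,"dz": 0,"spin": 0},{"dx": 0,"dy": 1,"dz": 0,"spin": 0},{"dx": 0,"dy": 0.8,"dz": 0,"spin": 0},{"dx": 0,"dy": 0,"dz": 0,"spin": 0}]}}

```text
time: 7.7
ee_pos: [0.6107, -0.0324, 0.3596]
eef_rot: [-0.097, 0.995, 0.0, -0.0]
ft_force: [0.9, 0.3, -0.3]
width: 0.0007
grip_force: 0.0
```

```bash
python3 st.py
python3 - <<'E'
from h import *
from bench import imaging
im=imaging.camera("side")["img"][:,:,::-1]
cv2.imwrite("pics/s4.png",cv2.resize(im[125:265,200:340],None,fx=4,fy=4,interpolation=cv2.INTER_CUBIC))
E
```

```text
t 7.7 tip cradle mm [ 54.9 -30.  177.4] F(cradle) [ 1.   0.1 -0.3] w 0.0007
tool y ang vs cradle y 0.0017
```

View pics/s4.png

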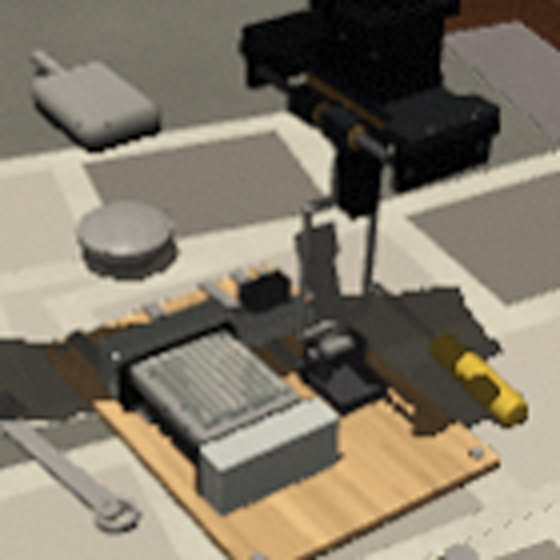

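The loop is upright against the finger, so I push it a little further and it should fall over.

{"method": "move_arm", "body": {"steps": [{"dx": 0,"dy": 0.7,"dz": 0,"spin": 0},{"dx": 0,"dy": 0.7,"dz": 0,"spin": 0},{"dx": 0,"dy": 0.7,"dz": 0,"spin": 0},{"dx": 0,"dy": 0.7,"dz": 0,"spin": 0},{"dx": 0,"dy": 0,"dz": 0,"spin": 0},{"dx": 0,"dy": 0,"dz": 0,"spin": 0},{"dx": 0,"dy": 0,"dz": 0,"spin": 0},{"dx": 0,"dy": 0,"dz": 0,"spin": 0},{"dx": 0,"dy": 0,"dz": 0,"spin": 0},{"dx": 0,"dy": 0,"dz": 0,"spin": 0}]}}

```text
time: 8.75
ee_pos: [0.6054, -0.0067, 0.3597]
eef_rot: [-0.096, 0.995, 0.0, 0.0]
ft_force: [0.2, -0.0, -0.6]
width: 0.0004
grip_force: 0.0
```

```bash
python3 st.py
python3 - <<'E'
from h import *
from bench import imaging
im=imaging.camera("side")["img"][:,:,::-1]
cv2.imwrite("pics/s5.png",cv2.resize(im[145:255,210:320],None,fx=5,fy=5,interpolation=cv2.INTER_CUBIC))
E
```

```text
t 8.75 tip cradle mm [ 54.6  -3.8 177.5] F(cradle) [ 0.2 -0.1 -0.6] w 0.0004
tool y ang vs cradle y -0.0004
```

View pics/s5.png

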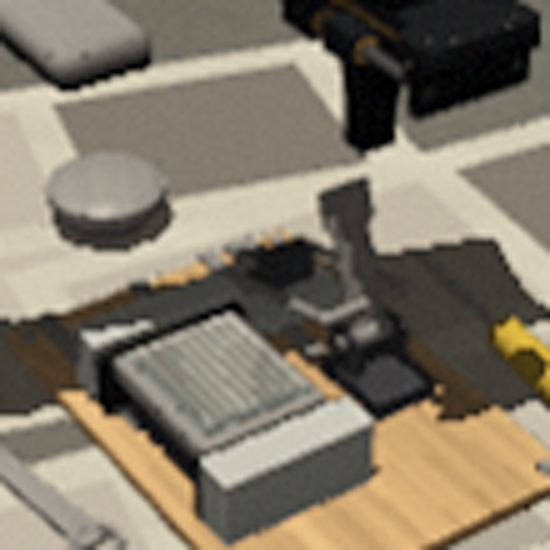

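The loop has fallen over towards the keeper. I'll move the arm aside and check the hook from both cameras.

{"method": "move_arm", "body": {"steps": [{"dx": 0,"dy": 3,"dz": -1,"spin": 0},{"dx": 0,"dy": 4,"dz": -1,"spin": 0},{"dx": 0,"dy": 4,"dz": 0,"spin": 0},{"dx": 0,"dy": 4,"dz": 0,"spin": 0},{"dx": 0,"dy": 4,"dz": 0,"spin": 0},{"dx": 0,"dy": 4,"dz": 0,"spin": 0},{"dx": 0,"dy": 4,"dz": 0,"spin": 0},{"dx": 0,"dy": 0,"dz": 0,"spin": 0}]}}

```text
time: 9.6
ee_pos: [0.5513, 0.2651, 0.3792]
eef_rot: [-0.101, 0.995, 0.001, -0.001]
ft_force: [-0.0, -1.0, -0.8]
width: 0.0004
grip_force: 0.0
```

```bash
python3 st.py
python3 - <<'E'
from h import *
from bench import imaging
v=np.load("pose.npy");o=[]
for n in("side","top"):
    im=imaging.camera(n)["img"][:,:,::-1]
    x0,y0=(245,165) if n=="side" else (205,155)
    a=cv2.resize(im[y0:y0+60,x0:x0+50] if n=="side" else im[y0:y0+60,x0:x0+50],None,fx=8,fy=8,interpolation=cv2.INTER_CUBIC)
    a=cv2.convertScaleAbs(a,alpha=1.6,beta=10); o.append(a)
    for lab,y,z in(("hook",104,34),("ontop",108,56)):
        print(n,lab,((proj(n,w(v,np.array([[.025,y/1000,z/1000],[.055,y/1000,z/1000],[.085,y/1000,z/1000]])))-[x0,y0])*8).round().tolist())
    print(n,"pivot",((proj(n,w(v,np.array([[.025,-.006,.064],[.085,-.006,.064]])))-[x0,y0])*8).round().tolist())
cv2.imwrite("pics/s6.png",np.hstack(o))
E
```

```text
t 9.6 tip cradle mm [ 53.7 273.4 197. ] F(cradle) [-0.2 -0.9 -0.8] w 0.0004
tool y ang vs cradle y 0.0087
side hook [[78.0, 272.0], [141.0, 248.0], [202.0, 225.0]]
side ontop [[72.0, 222.0], [135.0, 199.0], [197.0, 176.0]]
side pivot [[236.0, 351.0], [366.0, 299.0]]
top hook [[180.0, 316.0], [168.0, 249.0], [156.0, 183.0]]
top ontop [[168.0, 309.0], [156.0, 241.0], [144.0, 174.0]]
top pivot [[430.0, 258.0], [404.0, 122.0]]
```

View pics/s6.png

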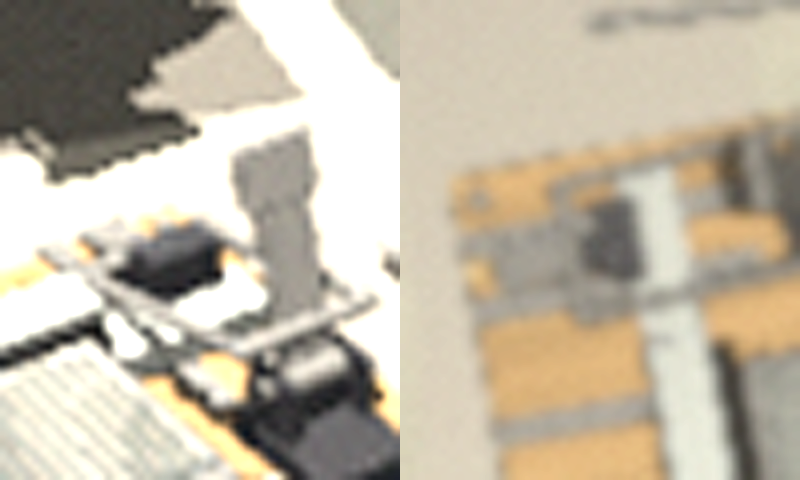

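The bar sits behind the keeper: the near corner at (178,312) in the top crop matches the hooked prediction of (180,316). Next is the lever.

{"method": "move_arm", "body": {"steps": [{"dx": 0,"dy": -3,"dz": 0,"spin": 0},{"dx": 0,"dy": -3.5,"dz": 0,"spin": 0},{"dx": 0,"dy": -3.5,"dz": 0,"spin": 0},{"dx": 0,"dy": -3.5,"dz": 0,"spin": 0},{"dx": 0,"dy": -3.5,"dz": 0,"spin": 0},{"dx": 0,"dy": -2.3,"dz": 0,"spin": 0},{"dx": 0,"dy": 0,"dz": 2.5,"spin": 0},{"dx": 0,"dy": 0,"dz": 3,"spin": 0},{"dx": 0,"dy": 0,"dz": 3,"spin": 0},{"dx": 0,"dy": 0,"dz": 0,"spin": 0},{"dx": 0,"dy": 0,"dz": 0,"spin": 0}]}}

```text
time: 10.8
ee_pos: [0.5908, 0.0677, 0.2955]
eef_rot: [-0.096, 0.995, -0.0, -0.0]
ft_force: [-0.0, 2.0, 1.5]
width: 0.0001
grip_force: 0.0
```

```bash
python3 st.py
```

```text
t 10.8 tip cradle mm [ 54.6  72.1 113.3] F(cradle) [0.4 1.9 1.5] w 0.0001
tool y ang vs cradle y -0.002
```

{"method": "move_arm", "body": {"steps": [{"dx": 0,"dy": -1,"dz": 0,"spin": 0},{"dx": 0,"dy": -1,"dz": 0,"spin": 0},{"dx": 0,"dy": -1,"dz": 0,"spin": 0},{"dx": 0,"dy": -0.8,"dz": 0,"spin": 0},{"dx": 0,"dy": -0.8,"dz": 0,"spin": 0},{"dx": 0,"dy": -0.8,"dz": 0,"spin": 0},{"dx": 0,"dy": -0.8,"dz": 0,"spin": 0},{"dx": 0,"dy": -0.8,"dz": 0,"spin": 0},{"dx": 0,"dy": 0,"dz": 0,"spin": 0},{"dx": 0,"dy": 0,"dz": 0,"spin": 0}]}}

```text
time: 11.8
ee_pos: [0.604, 0.0001, 0.2945]
eef_rot: [-0.096, 0.995, -0.0, -0.0]
ft_force: [-0.2, 0.9, 0.1]
width: 0.0007
grip_force: 0.0
```

```bash
python3 st.py
```

```text
t 11.8 tip cradle mm [ 54.5   3.2 112.3] F(cradle) [-0.   0.9  0.1] w 0.0007
tool y ang vs cradle y -0.0006
```

{"method": "move_arm", "body": {"steps": [{"dx": 0,"dy": -1.2,"dz": -0.5,"spin": 0},{"dx": 0,"dy": -1.1,"dz": -0.4,"spin": 0},{"dx": 0,"dy": -0.7,"dz": 0.2,"spin": 0},{"dx": 0,"dy": -0.6,"dz": 0.3,"spin": 0},{"dx": 0,"dy": -0.6,"dz": 0.35,"spin": 0},{"dx": 0,"dy": -0.6,"dz": 0.4,"spin": 0},{"dx": 0,"dy": -0.5,"dz": 0.45,"spin": 0},{"dx": 0,"dy": -0.5,"dz": 0.5,"spin": 0},{"dx": 0,"dy": -0.5,"dz": 0.55,"spin": 0},{"dx": 0,"dy": -0.4,"dz": 0.55,"spin": 0},{"dx": 0,"dy": 0,"dz": 0,"spin": 0}]}}

```text
time: 12.9
ee_pos: [0.6166, -0.0661, 0.2695]
eef_rot: [-0.096, 0.995, -0.0, -0.001]
ft_force: [0.1, -0.7, 0.1]
width: 0.0007
grip_force: 0.0
```

```bash
python3 st.py
```

```text
t 12.9 tip cradle mm [ 54.2 -64.2  87.3] F(cradle) [-0.  -0.7  0.1] w 0.0007
tool y ang vs cradle y -0.001
```

{"method": "move_arm", "body": {"steps": [{"dx": 0,"dy": -0.3,"dz": 0.6,"spin": 0},{"dx": 0,"dy": -0.3,"dz": 0.65,"spin": 0},{"dx": 0,"dy": -0.2,"dz": 0.65,"spin": 0},{"dx": 0,"dy": -0.2,"dz": 0.65,"spin": 0},{"dx": 0,"dy": 0,"dz": 0.3,"spin": 0},{"dx": 0,"dy": 0,"dz": 0,"spin": 0},{"dx": 0,"dy": 0,"dz": 0,"spin": 0}]}}

```text
time: 13.6
ee_pos: [0.6189, -0.0751, 0.2422]
eef_rot: [-0.097, 0.995, 0.0, -0.0]
ft_force: [0.3, -0.2, 0.2]
width: 0.0004
grip_force: 0.0
```

```bash
python3 st.py;  python3 - <<'E'
from h import *
from bench import imaging
im=imaging.camera("side")["img"][:,:,::-1]
cv2.imwrite("pics/s7.png",cv2.resize(im[155:265,210:330],None,fx=5,fy=5,interpolation=cv2.INTER_CUBIC))
E
```

```text
t 13.6 tip cradle mm [ 54.7 -73.5  60. ] F(cradle) [ 0.2 -0.3  0.2] w 0.0004
tool y ang vs cradle y -0.0
```

View pics/s7.png

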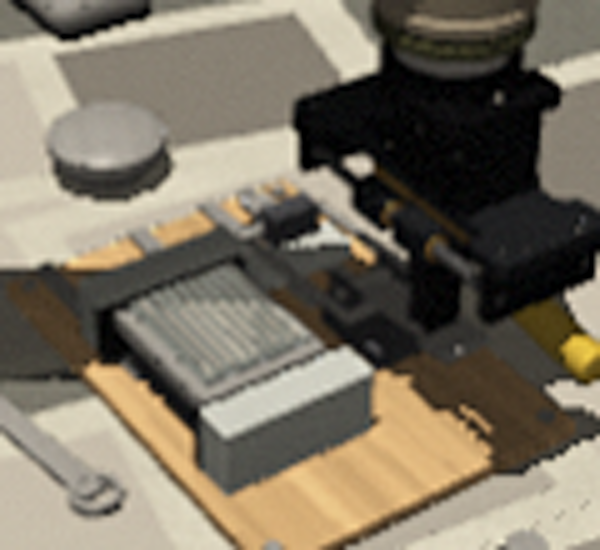

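The lever has left its upright position and the finger at (430,300) is now over its tip. I'll press down and go by the force readings.

{"method": "move_arm", "body": {"steps": [{"dx": 0,"dy": -0.5,"dz": 0.5,"spin": 0},{"dx": 0,"dy": 0,"dz": 0.3,"spin": 0},{"dx": 0,"dy": 0,"dz": 0.2,"spin": 0},{"dx": 0,"dy": 0,"dz": 0,"spin": 0},{"dx": 0,"dy": 0,"dz": 0,"spin": 0}]}}

```text
time: 14.15
ee_pos: [0.6199, -0.0801, 0.2322]
eef_rot: [-0.096, 0.995, 0.0, 0.0]
ft_force: [-0.2, -0.3, 1.2]
width: 0.0006
grip_force: 0.0
```

{"method": "move_arm", "body": {"steps": [{"dx": 0,"dy": 0,"dz": 0.2,"spin": 0},{"dx": 0,"dy": 0,"dz": 0,"spin": 0},{"dx": 0,"dy": 0,"dz": 0,"spin": 0}]}}

```text
time: 14.45
ee_pos: [0.6198, -0.0801, 0.2302]
eef_rot: [-0.097, 0.995, 0.0, -0.0]
ft_force: [-0.8, 0.0, -0.2]
width: 0.0001
grip_force: 0.0
```

```bash
python3 st.py
```

```text
t 14.45 tip cradle mm [ 54.7 -78.5  48. ] F(cradle) [-0.8  0.2 -0.2] w 0.0001
tool y ang vs cradle y -0.0001
```

{"method": "move_arm", "body": {"steps": [{"dx": 0,"dy": 0,"dz": 0.2,"spin": 0},{"dx": 0,"dy": 0,"dz": 0,"spin": 0},{"dx": 0,"dy": 0,"dz": 0,"spin": 0}]}}

```text
time: 14.75
ee_pos: [0.62, -0.0803, 0.2294]
eef_rot: [-0.096, 0.995, 0.0, 0.0]
ft_force: [-4.5, 0.9, 11.2]
width: 0.0006
grip_force: 5.6
```

{"method": "move_arm", "body": {"steps": [{"dx": 0,"dy": 0,"dz": 0.2,"spin": 0},{"dx": 0,"dy": 0,"dz": 0,"spin": 0},{"dx": 0,"dy": 0,"dz": 0,"spin": 0}]}}

```text
time: 15.05
ee_pos: [0.6201, -0.0804, 0.229]
eef_rot: [-0.096, 0.995, 0.001, 0.001]
ft_force: [-11.4, 2.4, 26.5]
width: 0.0005
grip_force: 13.3
```

{"method": "move_arm", "body": {"steps": [{"dx": 0,"dy": 0,"dz": 0.2,"spin": 0},{"dx": 0,"dy": 0,"dz": 0,"spin": 0},{"dx": 0,"dy": 0,"dz": 0,"spin": 0}]}}

```text
time: 15.35
ee_pos: [0.6202, -0.0805, 0.2286]
eef_rot: [-0.096, 0.995, 0.001, 0.001]
ft_force: [-18.8, 3.2, 41.9]
width: 0.0004
grip_force: 21.1
```

```bash
python3 st.py
```

```text
t 15.35 tip cradle mm [ 54.9 -79.   46.4] F(cradle) [-17.8   6.8  41.9] w 0.0004
tool y ang vs cradle y -0.0005
```

The contact is stiff at z 47 mm, which is the closed-lever height, so the lever is on its stop. I'll retreat upward, away from the latch.

{"method": "move_arm", "body": {"steps": [{"dx": 0,"dy": 0,"dz": -0.6,"spin": 0},{"dx": 0,"dy": 0,"dz": -2,"spin": 0},{"dx": 0,"dy": 0,"dz": -4,"spin": 0},{"dx": 0,"dy": 0,"dz": -4,"spin": 0},{"dx": 0,"dy": 0,"dz": -4,"spin": 0},{"dx": 0,"dy": 4,"dz": -3,"spin": 0},{"dx": 0,"dy": 4,"dz": 0,"spin": 0},{"dx": 0,"dy": 4,"dz": 0,"spin": 0},{"dx": 0,"dy": 4,"dz": 0,"spin": 0},{"dx": 0,"dy": 4,"dz": 0,"spin": 0},{"dx": 0,"dy": 4,"dz": 0,"spin": 0},{"dx": 0,"dy": 4,"dz": 0,"spin": 0}]}}

```text
time: 16.55
ee_pos: [0.5655, 0.1961, 0.4004]
eef_rot: [-0.096, 0.995, 0.0, 0.0]
ft_force: [-0.0, 0.3, -0.1]
width: 0.0002
grip_force: 0.0
```

{"method": "move_arm", "body": {"steps": [{"dx": 0,"dy": 4,"dz": 0,"spin": 0},{"dx": 0,"dy": 4,"dz": 0,"spin": 0},{"dx": 0,"dy": 2,"dz": 0,"spin": 0},{"dx": 0,"dy": 0,"dz": 0,"spin": 0},{"dx": 0,"dy": 0,"dz": 0,"spin": 0}]}}

```text
time: 17.05
ee_pos: [0.5469, 0.2926, 0.4001]
eef_rot: [-0.097, 0.995, -0.0, -0.0]
ft_force: [1.2, -1.3, 0.3]
width: 0.0003
grip_force: 0.0
```

```bash
python3 st.py
python3 - <<'E'
from h import *
from bench import imaging
v=np.load("pose.npy")
def prof(img,n,x,ys,z):
    P=w(v,np.array([[x,y,z] for y in ys])); p=proj(n,P).astype(np.float32)
    g=cv2.cvtColor(img,cv2.COLOR_RGB2GRAY)
    return cv2.remap(g,p[None,:,0],p[None,:,1],cv2.INTER_LINEAR)[0], cv2.remap(img,p[None,:,0],p[None,:,1],cv2.INTER_LINEAR)[0]
new=imaging.camera("top")["img"]; sd=imaging.camera("side")["img"]; np.savez("new.npz",top=new,side=sd)
ys=np.arange(.16,-.13,-.006)
print((ys*1000).round().astype(int).tolist())
for nm,im in(("init",C["top"]["img"]),("now",new)):
    for x,z in((.055,.05),(.025,.04),(-.05,.055)):
        print(nm,x,prof(im,"top",x,ys,z)[0].tolist())
a=prof(new,"top",.055,ys,.05)[1]; print("sat now", (a.max(1).astype(int)-a.min(1)).tolist())
E
```

```text
t 17.05 tip cradle mm [ 54.7 301.2 217.9] F(cradle) [ 0.9 -1.5  0.3] w 0.0003
tool y ang vs cradle y 0.0001
[160, 154, 148, 142, 136, 130, 124, 118, 112, 106, 100, 94, 88, 82, 76, 70, 64, 58, 52, 46, 40, 34, 28, 22, 16, 10, 4, -2, -8, -14, -20, -26, -32, -38, -44, -50, -56, -62, -68, -74, -80, -86, -92, -98, -104, -110, -116, -122, -128]
init 0.055 [118, 78, 61, 64, 59, 53, 55, 58, 99, 132, 133, 119, 109, 110, 107, 104, 106, 107, 106, 107, 104, 96, 81, 80, 76, 57, 52, 65, 83, 75, 54, 53, 53, 50, 44, 78, 105, 100, 89, 93, 102, 105, 106, 105, 106, 107, 106, 107, 107]
init 0.025 [124, 114, 100, 104, 108, 107, 105, 116, 133, 135, 134, 124, 108, 106, 108, 106, 107, 108, 105, 103, 106, 105, 104, 106, 107, 104, 103, 100, 99, 103, 104, 101, 105, 105, 104, 109, 111, 111, 112, 113, 113, 113, 113, 115, 115, 116, 116, 116, 116]
init -0.05 [128, 124, 112, 114, 116, 116, 108, 113, 137, 138, 139, 110, 47, 60, 106, 112, 112, 112, 100, 82, 94, 100, 103, 101, 103, 101, 102, 102, 104, 106, 104, 103, 103, 103, 103, 95, 55, 79, 131, 141, 140, 134, 116, 114, 116, 116, 115, 115, 116]
now 0.055 [124, 119, 1
[... 206 characters left out ...]
108, 109, 109]
now 0.025 [125, 115, 100, 106, 107, 107, 107, 106, 107, 108, 108, 101, 88, 95, 93, 101, 99, 103, 102, 94, 94, 93, 96, 95, 98, 97, 95, 93, 96, 95, 95, 93, 100, 106, 105, 110, 112, 112, 113, 113, 113, 114, 114, 115, 116, 116, 116, 117, 117]
now -0.05 [129, 125, 112, 114, 116, 116, 116, 114, 114, 113, 113, 111, 113, 109, 95, 131, 140, 140, 134, 80, 73, 96, 99, 102, 102, 104, 101, 101, 101, 104, 102, 100, 105, 105, 102, 99, 86, 85, 132, 142, 141, 135, 116, 115, 117, 117, 117, 117, 118]
sat now [19, 22, 36, 45, 47, 47, 39, 16, 11, 10, 11, 10, 10, 4, 5, 6, 9, 10, 14, 38, 51, 49, 52, 58, 57, 26, 5, 7, 10, 10, 11, 11, 11, 11, 11, 10, 11, 10, 11, 10, 10, 11, 12, 12, 35, 56, 59, 59, 58]
```

```bash
python3 -c "
from bench import job
print(job.close_job())"
```

```text
the job is handed in; nothing more can be done
None
```

I closed the clamp and handed the job in; the hand-in returned no verdict, and the pad's pressing force was never measured. In the last pictures the jaw is up against the lamp, the loop is hooked behind the keeper, the lever lies flat on its stop and the arm is clear.

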